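Lay out espresso machine parts for reassembly in reverse order

TASK

The four parts taken off the espresso machine stand in a row on the aluminium tray. Move them all to the white rack, one to a bay, standing upright on the bay floor, in the reverse order as counted from the black carrying grips: the part nearest the tray's grip goes into the bay farthest from the rack's grip, and so on to the part farthest from the tray's grip, which goes into the bay next to the rack's grip.

Things in the scene. Friction and masses are not known exactly. Their poses are not given: they have to be found in the camera images.
- valve: brass relief valve, the slimmest part: a plain turned brass piece 64 mm tall, foot 26 mm across, collar 30 mm across from 14 to 22 mm up, a 24 mm round body from 22 to 56 mm up (grip here), a 16 mm cap on top. Origin at the centre of its underside, z up. Upright at the start, underside 14 mm above the bench. About 0.16 kg; turned any way about z.
- solenoid: solenoid valve: square brass block 32 x 32 x 18 mm with a black box-shaped coil on it, 38 mm along its x and 30 mm along its y, from 18 to 54 mm up (grip here, across y), a small round steel nut on top to 60 mm. Origin at the centre of its underside, z up. Upright at the start, underside 14 mm above the bench. About 0.22 kg; its x axis within 0.08 rad of the tray's x axis.
- knob: steam tap knob: ribbed round black knob, 42 mm across the ribs (the hard core that the fingers meet is 38 mm), from 26 to 60 mm up (grip here), with a short white pointer line on its top, on a short stem and a round brass foot 34 mm across and 14 mm high. Origin at the centre of its underside, z up. Upright at the start, underside 14 mm above the bench. About 0.15 kg; turned any way about z.
- gauge: pressure gauge: round steel case 40 mm across from 28 to 58 mm up (grip here), white dial with a black needle facing up, on a short brass stem and a round brass foot 30 mm across and 14 mm high. Origin at the centre of its underside, z up. Upright at the start, underside 14 mm above the bench. About 0.15 kg; turned any way about z.
- seat_valve: grey plastic seat block, 54 x 54 x 14 mm, fixed on the tray, with an 8 mm deep round hole, 31 mm across, in its top in which the relief valve stands at the start (the block stays when the part is taken); origin at the centre of its underside, its axes parallel to the tray's. It never moves.
- seat_solenoid: grey plastic seat block, 54 x 54 x 14 mm, fixed on the tray, with an 8 mm deep square hole, 37 x 37 mm, in its top in which the solenoid valve stands at the start (the block stays when the part is taken); origin at the centre of its underside, its axes parallel to the tray's. It never moves.
- seat_knob: grey plastic seat block, 54 x 54 x 14 mm, fixed on the tray, with an 8 mm deep round hole, 39 mm across, in its top in which the steam knob stands at the start (the block stays when the part is taken); origin at the centre of its underside, its axes parallel to the tray's. It never moves.
- seat_gauge: grey plastic seat block, 54 x 54 x 14 mm, fixed on the tray, with an 8 mm deep round hole, 35 mm across, in its top in which the gauge stands at the start (the block stays when the part is taken); origin at the centre of its underside, its axes parallel to the tray's. It never moves.
- tray: fixed aluminium tray plate, 280 x 80 x 8 mm; the four seats stand on it in a row along its x, at x = -99, -33, +33, +99 mm, in any order. Black carrying grip (flat bar 70 mm long, 20 mm high) across its -x end, 172 mm from the origin. Origin at the centre of its underside, on the bench; x along the row, away from the grip; z up.
- rack: fixed white plastic rack, 272 x 74 mm, empty: four open bays in a row along its x, centred at x = -99, -33, +33, +99 mm, y = 0, each 58 x 58 mm inside, floor 8 mm and tops of the 8 mm walls 20 mm above the bench. Black carrying grip (bar, 20 mm high) across its -x end, 168 mm from the origin. Origin at the centre of its underside, on the bench; x along the row, away from the grip; z up.
Things that resemble listed ones, but are neither listed nor needed, are in the scene too. Leave any green look-alike of the knob alone.

How it is judged:
At the end, for the whole second after the job is handed in: Each part stands upright (within 0.12 rad) and at rest on the floor of a rack bay (underside within 4 mm of the floor's height, origin within 20 mm of the bay's centre along both rack axes), and the bay at rack x = -X holds the part whose seat is at tray x = +X, for all four seats (((x of seat_valve in the frame of tray between -0.119 and -0.079 m and x of valve in the frame of rack between 0.079 and 0.119 m) or (x of seat_valve in the frame of tray between -0.053 and -0.013 m and x of valve in the frame of rack between 0.013 and 0.053 m) or (x of seat_valve in the frame of tray between 0.013 and 0.053 m and x of valve in the frame of rack between -0.053 and -0.013 m) or (x of seat_valve in the frame of tray between 0.079 and 0.119 m and x of valve in the frame of rack between -0.119 and -0.079 m)) and y of valve in the frame of rack between -0.02 and 0.02 m and z of valve in the frame of rack between 0.004 and 0.012 m and angle between each of valve, solenoid, knob, gauge's own z axis and vertical below 0.12 rad and linear speed of each of valve, solenoid, knob, gauge below 0.02 m/s and angular speed of each of valve, solenoid, knob, gauge below 0.2 rad/s and ((x of seat_solenoid in the frame of tray between -0.119 and -0.079 m and x of solenoid in the frame of rack between 0.079 and 0.119 m) or (x of seat_solenoid in the frame of tray between -0.053 and -0.013 m and x of solenoid in the frame of rack between 0.013 and 0.053 m) or (x of seat_solenoid in the frame of tray between 0.013 and 0.053 m and x of solenoid in the frame of rack between -0.053 and -0.013 m) or (x of seat_solenoid in the frame of tray between 0.079 and 0.119 m and x of solenoid in the frame of rack between -0.119 and -0.079 m)) and y of solenoid in the frame of rack between -0.02 and 0.02 m and z of solenoid in the frame of rack between 0.004 and 0.012 m and ((x of seat_knob in the frame of tray between -0.119 and -0.079 m and x of knob in the frame of rack between 0.079 and 0.119 m) or (x of seat_knob in the frame of tray between -0.053 and -0.013 m and x of knob in the frame of rack between 0.013 and 0.053 m) or (x of seat_knob in the frame of tray between 0.013 and 0.053 m and x of knob in the frame of rack between -0.053 and -0.013 m) or (x of seat_knob in the frame of tray between 0.079 and 0.119 m and x of knob in the frame of rack between -0.119 and -0.079 m)) and y of knob in the frame of rack between -0.02 and 0.02 m and z of knob in the frame of rack between 0.004 and 0.012 m and ((x of seat_gauge in the frame of tray between -0.119 and -0.079 m and x of gauge in the frame of rack between 0.079 and 0.119 m) or (x of seat_gauge in the frame of tray between -0.053 and -0.013 m and x of gauge in the frame of rack between 0.013 and 0.053 m) or (x of seat_gauge in the frame of tray between 0.013 and 0.053 m and x of gauge in the frame of rack between -0.053 and -0.013 m) or (x of seat_gauge in the frame of tray between 0.079 and 0.119 m and x of gauge in the frame of rack between -0.119 and -0.079 m)) and y of gauge in the frame of rack between -0.02 and 0.02 m and z of gauge in the frame of rack between 0.004 and 0.012 m); the robot touches nothing.
It also fails if it takes over 109 s, if anything falls off the work surface, if the arm or the gripper's body presses on something with over 40 N, if the wrist force passes 120 N, or if a joint passes its speed limit or range.

ROBOT

A 6-joint arm with a two-finger parallel gripper is mounted at the origin on the work surface. World frame = base frame: x ahead of the robot, y to its left, z up, the work surface at z = 0. Lengths are in m, angles in rad, forces in N, time in s.
With the tool pointing down it reaches from about 0.275 to 0.875 m from the base axis. Payload 12.5 kg.
Tool frame: the origin (TCP) lies between the finger pads; the fingertips stand r.finger_overhang ahead of it and the grasp point (between the pads) is the TCP (r.finger_overhang is the distance from the TCP to the fingertips, in m); x points along the fingers, y is the direction in which the jaws open and shut, and the axes are right-handed (so a half turn about x gives the same grasp; the last joint's range is limited). The gripper opens to 85 mm and grips with 20 to 120 N. Pads are 22 mm wide; open, the fingers measure 114 mm over their backs; the gripper's body (76 mm by 85 mm) begins 54 mm behind the grasp point. The pads swing forward as they close: fully open they stand 13 mm farther back than shut.
Start: joints at [1.052, 0.351, 1.652, -0, 1.139, -0.085], TCP at [0.231, 0.499, 0.25] pointing down, gripper open.
Joint ranges: [-2.75, 2.75], [-0.79, 2.1], [0.01, 2.65], [-1.57, 4.71], [0.07, 3.14], [-2.87, 2.87]. Speed limits (rad/s): [2.22, 2.22, 2.79, 3.14, 3.14, 3.14].

INTERFACE

Orientations are given as a unit quaternion [w, x, y, z].
In Python, from plant import sensors, optics, workorder, r gives the robot as it stands.
- The arm moves only by the shell command python3 -m pendant 'ROWS' [FORCE]. ROWS is JSON, a list of rows, each an object with "delta_rot": the turn, a rotation vector about the tool's x, y, z in degrees, a list of three; "dp": the shift along the tool's x, y, z in m, a list of three; "gripper": the closure in counts, from 0 (fully open) to 255 (shut). In form: [{"delta_rot": [rx, ry, rz], "dp": [x, y, z], "gripper": gripper}, ...]. A call has 1 to 20 rows; each row shifts and turns the pose as measured when the row begins, along the tool's axes as they then stand; what a row does not reach is not made up. A row lasts 1/10 s, in which the tool goes at most 50 mm and 8.59 degrees, less where a joint would pass 70% of its speed; a pose out of reach is approached as far as the arm can. A call is refused whole if a number of a shift passes 0.05 or a number of a turn 8.59, either way. A call with a gripper value outside its range is refused whole. The fingers move at their own pace and stop on an object; FORCE is the grip in N (left out, the last holds). Time passes only in rows, so rows that do not move let the fingers close. It gives the time, the measured TCP pose, the force and the opening at its end, in the units of the state.
- sensors.get_obs(): the state, without advancing time (a new reading comes with each control period).
- optics.snapshot(name): name is "scene" or "top"; returns the picture (420x560x3 uint8, red, green, blue); there is no depth.
- optics.get_calibration(name): a dict with "vertical_fov" (degrees; the focal length in pixels is half the picture's height over the tangent of half this angle, whatever the lens; pixels are square), "cx", "cy" (the principal point, pixels), "T" (4x4, takes a point from camera to world coordinates). Camera axes: x right, y down, z forward; pixel columns grow to the right and rows downward; lengths in m; the calibration is good to about 2 mm. A picture is of the moment at which its call begins. get_calibration takes no time and is no camera call.
- workorder.hand_in(): hands the job in, once; it reports no verdict.
The state is a dict: "t": time; "q": joint angles; "qd": joint speeds; "joint_efforts": joint torques, N m; "eef_pos": TCP position; "tcp_rot": TCP orientation; "force": force on the tool from outside, world axes, zero at the start; "ft_torque": the same for the moment, N m; "gripper_width": finger opening in m.
Only numpy, scipy, OpenCV 4.12 (cv2) and the standard library are available. Lean on these libraries where they do the work, as an engineer would, in place of code of your own. Each camera call takes 0.05 s, during which the arm holds its last target.

## Working session

There is one attempt and no reset: what is moved stays moved. The work goes in short steps, Python scripts to look and compute and a shell command to move; the robot and the scene stay as the last step left them, time stands still between calls to the robot, and variables do not carry over. Pictures are saved under pics/ and viewed, and the job is handed in when it is done.

```bash
ls; mkdir -p pics
python3 - <<'E'
from plant import sensors, optics, workorder, r
import cv2,numpy as np
print(r.finger_overhang); o=sensors.get_obs()
for k,v in o.items(): print(k,np.round(v,4))
for n in("scene","top"):
    im=optics.snapshot(n); cv2.imwrite(f"pics/{n}0.png",im[:,:,::-1]); c=optics.get_calibration(n); print(n,c)
E
```

```text
pics
0.019
t 0.0
q [ 1.0524  0.3513  1.6524  0.      1.1391 -0.0846]
qd [ 0.0002 -0.0005 -0.0004  0.001   0.0015  0.0009]
joint_efforts [-2.00000e-04 -5.06092e+01 -2.91411e+01 -2.00000e-04  4.50000e-03
  0.00000e+00]
eef_pos [0.231  0.4988 0.2497]
tcp_rot [ 0.6904  0.1518  0.6907 -0.1526]
force [ 0.0927  0.1548 -0.4944]
ft_torque [-0.0374  0.0285  0.0215]
gripper_width 0.0858
scene {'vertical_fov': 42.61099477911995, 'cx': 281.1440932580943, 'cy': 213.82886763957796, 'T': array([[ 0.74397348,  0.44155318, -0.50153191,  0.99235926],
       [ 0.66817397, -0.49929394,  0.55158781, -0.52357457],
       [-0.00685649, -0.74547726, -0.66649579,  0.66053007],
       [ 0.        ,  0.        ,  0.        ,  1.        ]])}
top {'vertical_fov': 43.60087933456693, 'cx': 283.2541107575385, 'cy': 201.0609330145856, 'T': array([[-0.00916573, -0.98509332,  0.17177643,  0.37340307],
       [-0.99988906,  0.01104596,  0.00999318, -0.01784924],
       [-0.01174166, -0.17166578, -0.98508527,  1.02526342],
       [ 0.        ,  0.        ,  0.        ,  1.        ]])}
```

View pics/scene0.png

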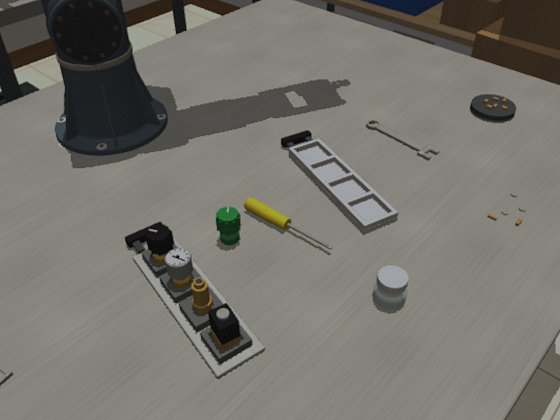

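View pics/top0.png

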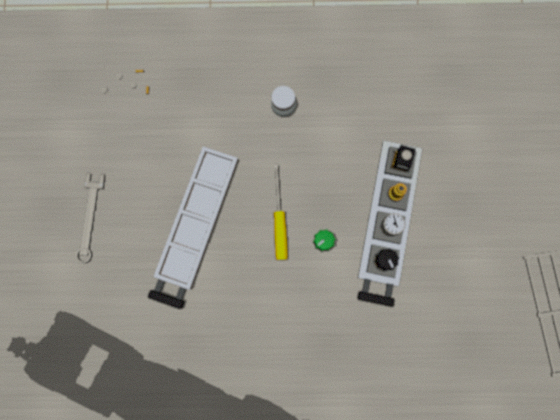

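The top view shows the tray on the right, with its grip at about (376,298). From the grip outward the parts are knob (387,260), gauge (394,224), valve (398,190) and solenoid (403,157). The rack is on the left, with its grip at (167,298). Next I measure both outlines.

```bash
cat > h.py <<'E'
import numpy as np,cv2
from plant import optics
C={n:optics.get_calibration(n) for n in("scene","top")}
def ray(n,uv):
    c=C[n];f=210/np.tan(np.radians(c["vertical_fov"]/2))
    d=np.array([(uv[0]-c["cx"])/f,(uv[1]-c["cy"])/f,1.]);T=c["T"]
    return T[:3,3],T[:3,:3]@d
def onz(n,uv,z):
    o,d=ray(n,uv); return (o+d*(z-o[2])/d[2])[:2]
def proj(n,p):
    c=C[n];f=210/np.tan(np.radians(c["vertical_fov"]/2));T=c["T"]
    q=T[:3,:3].T@(np.array(p)-T[:3,3]);return np.array([c["cx"]+f*q[0]/q[2],c["cy"]+f*q[1]/q[2]])
def inplane(n,im,z):  # metric rectification check
    pass
E
python3 - <<'E'
from h import *
im=cv2.imread("pics/top0.png")
hsv=cv2.cvtColor(im,cv2.COLOR_BGR2HSV)
cv2.imwrite("pics/top0z.png",cv2.resize(im[130:320,140:430],None,fx=2.7,fy=2.7,interpolation=cv2.INTER_CUBIC))
m=((hsv[...,2]>165)&(hsv[...,1]<45)).astype('uint8')*255
cv2.imwrite("pics/m0.png",m)
m=cv2.morphologyEx(m,cv2.MORPH_CLOSE,np.ones((3,3)))
for c in cv2.findContours(m,cv2.RETR_EXTERNAL,cv2.CHAIN_APPROX_NONE)[0]:
    if cv2.contourArea(c)<300: continue
    b=cv2.boxPoints(cv2.minAreaRect(c)); print("area",cv2.contourArea(c),b.round(1).tolist())
    for z in (.008,.02):
        w=np.array([onz("top",p,z) for p in b]); print(z,w.round(4).tolist(),w.mean(0).round(4),np.linalg.norm(w-np.roll(w,1,0),axis=1).round(4))
m=(hsv[...,2]<50).astype('uint8')*255
for c in cv2.findContours(m,cv2.RETR_EXTERNAL,cv2.CHAIN_APPROX_NONE)[0]:
    if 80<cv2.contourArea(c)<1500: print("dark",cv2.minAreaRect(c), onz("top",cv2.minAreaRect(c)[0],.02).round(4))
E
```

```text
area 5010.5 [[152.8000030517578, 276.20001220703125], [201.6999969482422, 144.10000610351562], [237.1999969482422, 157.3000030517578], [188.3000030517578, 289.29998779296875]]
0.008 [[0.4069, 0.245], [0.6687, 0.1553], [0.6406, 0.0838], [0.3813, 0.176]] [0.5244 0.165 ] [0.0736 0.2767 0.0769 0.2752]
0.02 [[0.4065, 0.2419], [0.6652, 0.1533], [0.6375, 0.0826], [0.3812, 0.1737]] [0.5226 0.1628] [0.0727 0.2735 0.0759 0.272 ]
area 4395.5 [[358.20001220703125, 278.1000061035156], [383.20001220703125, 140.1999969482422], [423.29998779296875, 147.5], [398.20001220703125, 285.3999938964844]]
0.008 [[0.3994, -0.1496], [0.6722, -0.2089], [0.6562, -0.288], [0.385, -0.2254]] [ 0.5282 -0.218 ] [0.0772 0.2792 0.0807 0.2783]
0.02 [[0.3991, -0.148], [0.6687, -0.2066], [0.6528, -0.2848], [0.3848, -0.223]] [ 0.5264 -0.2156] [0.0763 0.2759 0.0798 0.2751]
area 360.0 [[272.0, 86.0], [294.0, 86.0], [294.0, 107.0], [272.0, 107.0]]
0.008 [[0.7899, 0.0133], [0.7893, -0.0317], [0.7443, -0.0311], [0.7449, 0.0135]] [ 0.7671 -0.009 ] [0.045  0.045  0.045  0.0447]
0.02 [[0.785, 0.0129], [0.7844, -0.0315], [0.74, -0.031], [0.7406, 0.0132]] [ 0.7625 -0.0091] [0.0445 0.0445 0.0445 0.0441]
area 2452.0 [[-0.0, 0.0], [415.0, 0.0], [415.0, 9.0], [0.0, 9.0]]
0.008 [[0.9906, 0.5896], [0.9764, -0.2882], [0.9559, -0.2872], [0.9699, 0.5879]] [0.9732 0.1505] [0.0208 0.878  0.0205 0.8751]
0.02 [[0.9833, 0.5824], [0.9693, -0.285], [0.9491, -0.284], [0.9629, 0.5807]] [0.9661 0.1485] [0.0206 0.8676 0.0203 0.8648]
dark ((375.4933776855469, 298.1565246582031), (35.124786376953125, 8.13741397857666), 11.888657569885254) [ 0.3616 -0.1793]
dark ((166.10000610351562, 298.6999816894531), (35.417510986328125, 8.854377746582031), 18.434947967529297) [0.3641 0.2152]
dark ((386.0, 260.0), (20.0, 22.0), 90.0) [ 0.4327 -0.202 ]
dark ((403.76416015625, 158.57546997070312), (16.62062644958496, 23.48865509033203), 15.945395469665527) [ 0.6308 -0.2454]
```

View pics/top0z.png

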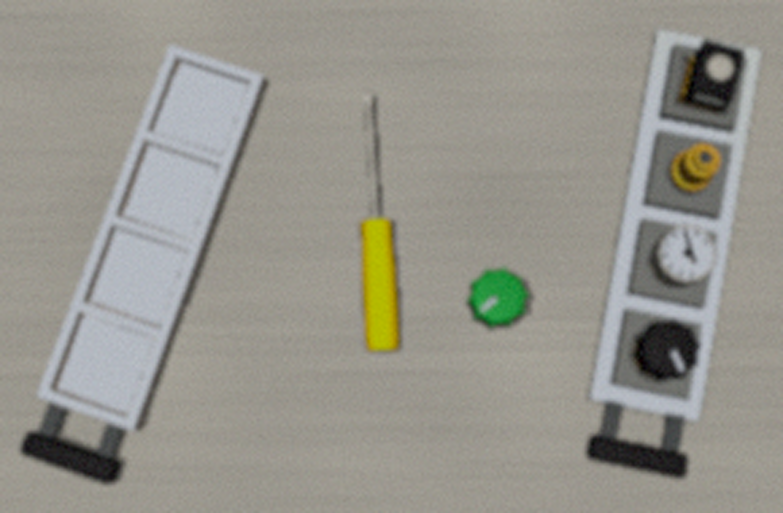

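View pics/m0.png

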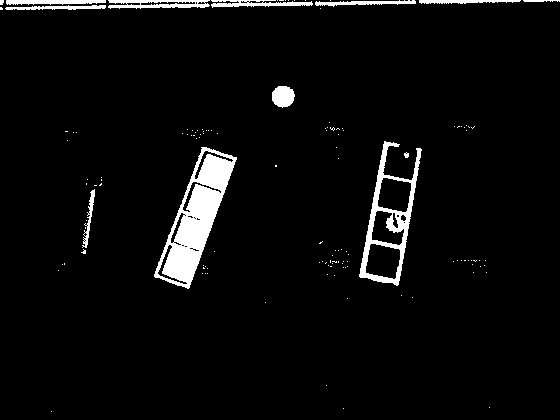

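Run:
```python
from h import *
im=cv2.imread("pics/top0.png"); hsv=cv2.cvtColor(im,cv2.COLOR_BGR2HSV)
m=((hsv[...,2]>165)&(hsv[...,1]<45)).astype('uint8')*255
m=cv2.morphologyEx(m,cv2.MORPH_CLOSE,np.ones((3,3)))
fr={}
for c in cv2.findContours(m,cv2.RETR_EXTERNAL,cv2.CHAIN_APPROX_NONE)[0]:
    a=cv2.contourArea(c)
    if not 4000<a<6000: continue
    c=c[:,0]; name,z=("rack",.02) if c[:,0].mean()<300 else ("tray",.008)
    w=np.array([onz("top",p,z) for p in c],np.float32)
    (cx,cy),wh,ang=cv2.minAreaRect(w*1000); b=cv2.boxPoints(((cx,cy),wh,ang))/1000
    # long axis direction via sides
    e=b[1]-b[0],b[2]-b[1]; L=max(e,key=np.linalg.norm); L=L*np.sign(L[0]); L/=np.linalg.norm(L)
    fr[name]=(np.array([cx,cy])/1000,L); print(name,cx,cy,wh,np.degrees(np.arctan2(L[1],L[0])))
    # line-fit angle of long sides
    y=np.array([-L[1],L[0]]); rel=w-fr[name][0]; u,v=rel@L,rel@y
    for s in(1,-1):
        k=(v*s>min(wh)/2000-.006)&(abs(u)<.125); p=np.polyfit(u[k],v[k],1); print("  side",s,p.round(4))
for n,off,z in(("tray",-.172,.02),("rack",-.168,.02)):
    o,L=fr[n]; p=o+off*L; print(n,"grip px",proj("top",[*p,z-.0]).round(1),proj("scene",[*p,.02]).round(1))
for i,x in enumerate((-.099,-.033,.033,.099)):
    o,L=fr["tray"];p=o+x*L;ro,rL=fr["rack"];q=ro+x*rL
    print(x,"part",p.round(4),proj("top",[*p,.072]).round(1),proj("scene",[*p,.072]).round(1),"rackbay",q.round(4),proj("scene",[*q,.008]).round(1))
s=cv2.imread("pics/scene0.png")
s=s.copy()
for x in (-.099,-.033,.033,.099):
    for n,z in(("tray",.072),("rack",.008)):
        o,L=fr[n];p=o+x*L
        for im_,nm in((s,"scene"),(im,"top")):
            u=tuple(int(round(a*1)) for a in proj(nm,[*p,z])); im_[u[1],u[0]]=(0,0,255)
            for d in((0,1),(1,0),(-1,0),(0,-1)): im_[u[1]+d[1],u[0]+d[0]]=(0,0,255)
cv2.imwrite("pics/s1.png",cv2.resize(s[120:380,120:410],None,fx=2.2,fy=2.2))
cv2.imwrite("pics/t1.png",cv2.resize(im[130:320,140:430],None,fx=2.7,fy=2.7))
```

```text
rack 522.1749267578125 162.8145294189453 (74.18916320800781, 272.00408935546875) -19.14625
  side 1 [-0.0046  0.0351]
  side -1 [-0.0041 -0.0356]
tray 528.580322265625 -217.61878967285156 (77.9240951538086, 277.5041198730469) -12.351177
  side 1 [-0.0012  0.0378]
  side -1 [ 0.0015 -0.0377]
tray grip px [376.3 298.7] [144.5 229.6]
rack grip px [164.7 299.1] [296.1 134.1]
-0.099 part [ 0.4319 -0.1964] [388.1 258.7] [158.6 231.4] rackbay [0.4287 0.1953] [312.8 155.2]
-0.033 part [ 0.4963 -0.2106] [394.3 223.2] [178.  255.8] rackbay [0.491  0.1736] [330.1 172.1]
0.033 part [ 0.5608 -0.2247] [400.4 188.5] [199.5 282.7] rackbay [0.5533 0.152 ] [348.9 190.4]
0.099 part [ 0.6253 -0.2388] [406.4 154.5] [223.3 312.6] rackbay [0.6157 0.1303] [369.3 210.3]
```

View pics/s1.png

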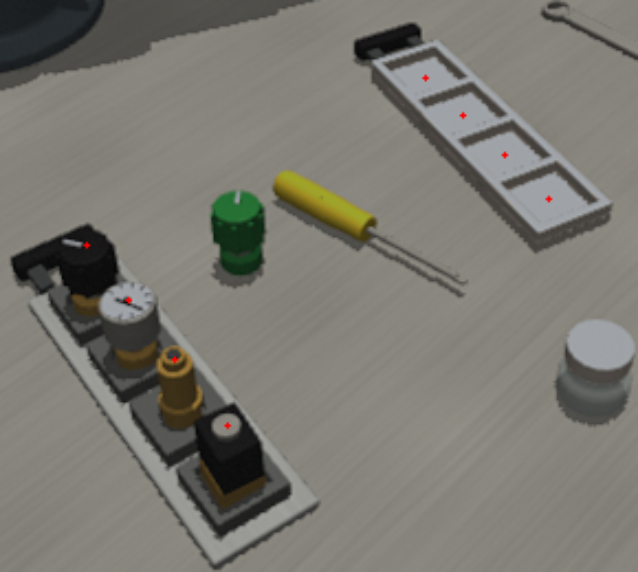

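View pics/t1.png

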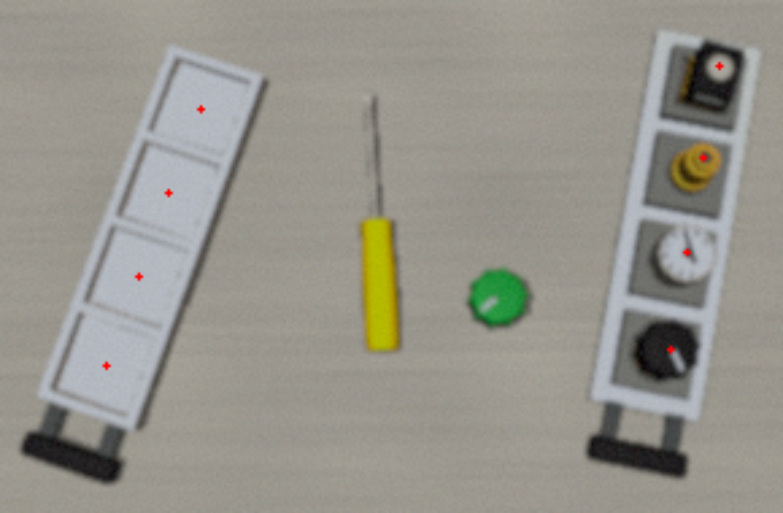

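All four projected part and bay positions match both views, so I use the tray row positions directly. Next is a helper that computes the shifts in tool axes.

```bash
cat > go.py <<'E'
import sys,numpy as np
from plant import sensors
from scipy.spatial.transform import Rotation as R
def st():
    o=sensors.get_obs();w,x,y,z=o["tcp_rot"];return o,R.from_quat([x,y,z,w])
def to(x,y,z,yaw=-12.4):
    o,r=st(); M=r.as_matrix(); d=M.T@(np.array([x,y,z])-o["eef_pos"])
    yd=np.array([-np.sin(np.radians(yaw)),np.cos(np.radians(yaw)),0]); 
    if M[:,1]@yd<0: yd=-yd
    X=np.array([0,0,-1.]); T=np.c_[X,yd,np.cross(X,yd)]
    rv=np.degrees(R.from_matrix(M.T@T).as_rotvec())
    print("pos",o["eef_pos"].round(4),"t",round(o["t"],2),"w",round(o["gripper_width"],4),"F",np.round(o["force"],1),"q6",round(o["q"][5],2))
    n=int(np.ceil(max(abs(d)/.045)))
    print("dp",d.round(4),"rot",rv.round(2),"n",n,"per",(d/n).round(4)); 
if __name__=="__main__": to(*map(float,sys.argv[1:]))
E
python3 go.py .4319 -.1964 .17; python3 -c "
from go import *;print(st()[1].as_matrix().round(3))"
```

```text
pos [0.231  0.4988 0.2498] t 0.1 w 0.0852 F [ 0.9 -0.1  0.4] q6 -0.08
dp [ 0.0803 -0.5463  0.4745] rot [-1.245e+01 -1.000e-02  6.000e-02] n 13 per [ 0.0062 -0.042   0.0365]
[[-0.001  0.42   0.907]
 [-0.001  0.907 -0.42 ]
 [-1.    -0.001 -0.   ]]
```

```bash
python3 -m pendant '[{"delta_rot":[-6.2,0,0],"dp":[0,0,0],"gripper":0},{"delta_rot":[-6.2,0,0],"dp":[0,0,0],"gripper":0},{"delta_rot":[0,0,0],"dp":[0,0,0],"gripper":0}]' 40; python3 go.py .4319 -.1964 .17
```

```text
t: 0.4
eef_pos: [0.2307, 0.4984, 0.2488]
tcp_rot: [0.703, 0.073, 0.704, -0.075]
force: [0.2, -0.6, 0.0]
gripper_width: 0.0852
pos [0.2307 0.4984 0.2488] t 0.4 w 0.0852 F [ 0.2 -0.6  0. ] q6 -0.31
dp [ 0.0804 -0.6371  0.3421] rot [ 0.33 -0.06  0.17] n 15 per [ 0.0054 -0.0425  0.0228]
```

```bash
python3 -m pendant '[{"delta_rot":[0,0,0],"dp":[0.004,-0.035,0.019],"gripper":0},{"delta_rot":[0,0,0],"dp":[0.004,-0.035,0.019],"gripper":0},{"delta_rot":[0,0,0],"dp":[0.004,-0.035,0.019],"gripper":0},{"delta_rot":[0,0,0],"dp":[0.004,-0.035,0.019],"gripper":0},{"delta_rot":[0,0,0],"dp":[0.004,-0.035,0.019],"gripper":0},{"delta_rot":[0,0,0],"dp":[0.004,-0.035,0.019],"gripper":0},{"delta_rot":[0,0,0],"dp":[0.004,-0.035,0.019],"gripper":0},{"delta_rot":[0,0,0],"dp":[0.004,-0.035,0.019],"gripper":0},{"delta_rot":[0,0,0],"dp":[0.004,-0.035,0.019],"gripper":0},{"delta_rot":[0,0,0],"dp":[0.004,-0.035,0.019],"gripper":0},{"delta_rot":[0,0,0],"dp":[0.004,-0.035,0.019],"gripper":0},{"delta_rot":[0,0,0],"dp":[0.004,-0.035,0.019],"gripper":0},{"delta_rot":[0,0,0],"dp":[0.004,-0.035,0.019],"gripper":0},{"delta_rot":[0,0,0],"dp":[0.004,-0.035,0.019],"gripper":0},{"delta_rot":[0,0,0],"dp":[0.004,-0.035,0.019],"gripper":0},{"delta_rot":[0,0,0],"dp":[0.004,-0.035,0.019],"gripper":0}]'; python3 go.py .4319 -.1964 .17
```

```text
t: 2.0
eef_pos: [0.3988, -0.138, 0.1835]
tcp_rot: [0.702, 0.091, 0.7, -0.092]
force: [0.4, 0.9, -0.3]
gripper_width: 0.0854
pos [ 0.3988 -0.138   0.1835] t 2.0 w 0.0854 F [ 0.4  0.9 -0.3] q6 -1.75
dp [ 0.0137 -0.0479  0.047 ] rot [-2.5   0.16  0.07] n 2 per [ 0.0069 -0.0239  0.0235]
```

```bash
python3 -m pendant '[{"delta_rot":[-1.2,0,0],"dp":[0.007,-0.024,0.024],"gripper":0},{"delta_rot":[-1.2,0,0],"dp":[0.007,-0.024,0.024],"gripper":0},{"delta_rot":[0,0,0],"dp":[0,0,0],"gripper":0}]'; python3 go.py .4319 -.1964 .060
```

```text
t: 2.3
eef_pos: [0.4345, -0.2034, 0.1686]
tcp_rot: [0.704, 0.081, 0.701, -0.083]
force: [-0.4, -0.2, 0.1]
gripper_width: 0.0855
pos [ 0.4345 -0.2034  0.1686] t 2.3 w 0.0855 F [-0.4 -0.2  0.1] q6 -1.87
dp [ 0.1086  0.0064 -0.0046] rot [-0.88  0.21  0.1 ] n 3 per [ 0.0362  0.0021 -0.0015]
```

```bash
python3 -m pendant '[{"delta_rot":[-0.9,0.2,0.1],"dp":[0.008,0.006,-0.005],"gripper":0},{"delta_rot":[0,0,0],"dp":[0.03,0,0],"gripper":0},{"delta_rot":[0,0,0],"dp":[0.03,0,0],"gripper":0},{"delta_rot":[0,0,0],"dp":[0,0,0],"gripper":0}]'; python3 go.py .4319 -.1964 .060
```

```text
t: 2.7
eef_pos: [0.429, -0.1931, 0.098]
tcp_rot: [0.702, 0.078, 0.703, -0.078]
force: [-0.6, 0.5, 1.2]
gripper_width: 0.0856
pos [ 0.429  -0.1931  0.098 ] t 2.7 w 0.0856 F [-0.6  0.5  1.2] q6 -1.87
dp [ 0.038  -0.0026  0.0036] rot [-0.28 -0.08 -0.05] n 1 per [ 0.038  -0.0026  0.0036]
```

Run:
```python
from h import *
im=optics.snapshot("scene")[:,:,::-1]
cv2.imwrite("pics/s2.png",cv2.resize(im[120:380,60:350],None,fx=2.2,fy=2.2))
```

```text
(no output)
```

View pics/s2.png

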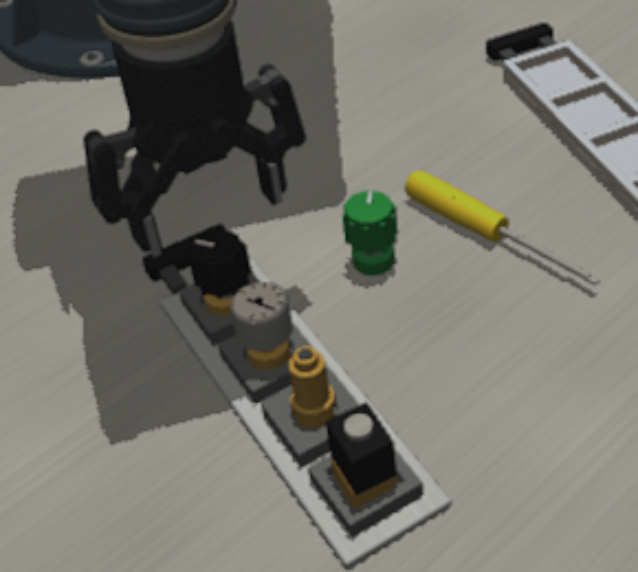

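The jaws straddle the knob (about (215,265) in the crop) across the row, clear of the gauge and the green look-alike.

```bash
python3 -m pendant '[{"delta_rot":[0,0,0],"dp":[0.019,-0.002,0.003],"gripper":0},{"delta_rot":[0,0,0],"dp":[0.018,0,0],"gripper":0},{"delta_rot":[0,0,0],"dp":[0,0,0],"gripper":0}]'; python3 go.py .4319 -.1964 .060
```

```text
t: 3.05
eef_pos: [0.4336, -0.195, 0.0659]
tcp_rot: [0.704, 0.077, 0.701, -0.078]
force: [-0.6, -0.2, -0.3]
gripper_width: 0.0856
pos [ 0.4336 -0.195   0.0659] t 3.05 w 0.0856 F [-0.6 -0.2 -0.3] q6 -1.87
dp [ 0.0059 -0.0017 -0.0014] rot [-0.25  0.27  0.05] n 1 per [ 0.0059 -0.0017 -0.0014]
```

```bash
python3 -m pendant '[{"delta_rot":[0,0,0],"dp":[0.006,-0.001,-0.001],"gripper":0},{"delta_rot":[0,0,0],"dp":[0,0,0],"gripper":60},{"delta_rot":[0,0,0],"dp":[0,0,0],"gripper":110},{"delta_rot":[0,0,0],"dp":[0,0,0],"gripper":255},{"delta_rot":[0,0,0],"dp":[0,0,0],"gripper":255},{"delta_rot":[0,0,0],"dp":[0,0,0],"gripper":255},{"delta_rot":[0,0,0],"dp":[0,0,0],"gripper":255},{"delta_rot":[0,0,0],"dp":[0,0,0],"gripper":255}]' 40; python3 go.py .4319 -.1964 .060
```

```text
t: 3.85
eef_pos: [0.4338, -0.1959, 0.0643]
tcp_rot: [0.706, 0.077, 0.699, -0.079]
force: [0.3, -0.2, -2.0]
gripper_width: 0.0367
pos [ 0.4338 -0.1959  0.0643] t 3.85 w 0.0367 F [ 0.3 -0.2 -2. ] q6 -1.87
dp [ 0.0043 -0.0009 -0.0017] rot [-0.25  0.55  0.13] n 1 per [ 0.0043 -0.0009 -0.0017]
```

```bash
python3 -m pendant '[{"delta_rot":[0,0,0],"dp":[-0.02,0,0],"gripper":255},{"delta_rot":[0,0,0],"dp":[-0.03,0,0],"gripper":255},{"delta_rot":[0,0,0],"dp":[-0.03,0,0],"gripper":255},{"delta_rot":[0,0,0],"dp":[-0.03,0,0],"gripper":255}]'; python3 go.py .616 .130 .17
```

```text
t: 4.25
eef_pos: [0.4304, -0.1942, 0.1737]
tcp_rot: [0.703, 0.078, 0.703, -0.078]
force: [-0.4, 0.5, -1.5]
gripper_width: 0.0365
pos [ 0.4304 -0.1942  0.1737] t 4.25 w 0.0365 F [-0.4  0.5 -1.5] q6 -1.87
dp [0.0039 0.357  0.11  ] rot [-0.26 -0.   -0.04] n 8 per [0.0005 0.0446 0.0137]
```

```bash
python3 -m pendant '[{"delta_rot":[0,0,0],"dp":[0,0.036,0.011],"gripper":255},{"delta_rot":[0,0,0],"dp":[0,0.036,0.011],"gripper":255},{"delta_rot":[0,0,0],"dp":[0,0.036,0.011],"gripper":255},{"delta_rot":[0,0,0],"dp":[0,0.036,0.011],"gripper":255},{"delta_rot":[0,0,0],"dp":[0,0.036,0.011],"gripper":255},{"delta_rot":[0,0,0],"dp":[0,0.036,0.011],"gripper":255},{"delta_rot":[0,0,0],"dp":[0,0.036,0.011],"gripper":255},{"delta_rot":[0,0,0],"dp":[0,0.036,0.011],"gripper":255},{"delta_rot":[0,0,0],"dp":[0,0.036,0.011],"gripper":255},{"delta_rot":[0,0,0],"dp":[0,0.02,0.006],"gripper":255},{"delta_rot":[0,0,0],"dp":[0,0,0],"gripper":255}]'; python3 go.py .616 .130 .09 -19.4
```

```text
t: 5.35
eef_pos: [0.6156, 0.1301, 0.1765]
tcp_rot: [0.704, 0.078, 0.701, -0.08]
force: [-0.4, -0.6, -1.7]
gripper_width: 0.0372
pos [0.6156 0.1301 0.1765] t 5.35 w 0.0372 F [-0.4 -0.6 -1.7] q6 -1.21
dp [ 0.0865  0.0002 -0.    ] rot [6.56 0.29 0.09] n 2 per [ 0.0432  0.0001 -0.    ]
```

```bash
python3 -m pendant '[{"delta_rot":[3.3,0.3,0],"dp":[0.02,0,0],"gripper":255},{"delta_rot":[3.2,0,0],"dp":[0.03,0,0],"gripper":255},{"delta_rot":[0,0,0],"dp":[0.03,0,0],"gripper":255},{"delta_rot":[0,0,0],"dp":[0.006,0,0],"gripper":255},{"delta_rot":[0,0,0],"dp":[0,0,0],"gripper":255}]'; python3 go.py .616 .130 .059 -19.4
```

```text
t: 5.85
eef_pos: [0.6145, 0.1281, 0.088]
tcp_rot: [0.696, 0.119, 0.697, -0.121]
force: [0.3, -0.2, -0.9]
gripper_width: 0.037
pos [0.6145 0.1281 0.088 ] t 5.85 w 0.037 F [ 0.3 -0.2 -0.9] q6 -1.1
dp [0.0289 0.0024 0.0008] rot [-0.19 -0.06  0.16] n 1 per [0.0289 0.0024 0.0008]
```

```bash
python3 -m pendant '[{"delta_rot":[0,0,0],"dp":[0.012,0.002,0.001],"gripper":255},{"delta_rot":[0,0,0],"dp":[0.01,0,0],"gripper":255},{"delta_rot":[0,0,0],"dp":[0.005,0,0],"gripper":255},{"delta_rot":[0,0,0],"dp":[0,0,0],"gripper":255}]'; python3 go.py .616 .130 .059 -19.4
```

```text
t: 6.25
eef_pos: [0.6177, 0.1293, 0.0621]
tcp_rot: [0.698, 0.12, 0.696, -0.121]
force: [-0.8, 1.1, -2.6]
gripper_width: 0.037
pos [0.6177 0.1293 0.0621] t 6.25 w 0.037 F [-0.8  1.1 -2.6] q6 -1.09
dp [ 0.0031  0.0002 -0.0018] rot [-0.2   0.15  0.05] n 1 per [ 0.0031  0.0002 -0.0018]
```

```bash
python3 -m pendant '[{"delta_rot":[0,0,0],"dp":[0.003,0,-0.001],"gripper":255},{"delta_rot":[0,0,0],"dp":[0.0,0,0],"gripper":255}]'; python3 go.py .616 .130 .059 -19.4
```

```text
t: 6.45
eef_pos: [0.617, 0.1297, 0.0595]
tcp_rot: [0.698, 0.12, 0.696, -0.121]
force: [0.2, 0.0, -2.5]
gripper_width: 0.0373
pos [0.617  0.1297 0.0595] t 6.45 w 0.0373 F [ 0.2  0.  -2.5] q6 -1.09
dp [ 0.0005 -0.     -0.001 ] rot [-0.19  0.2   0.03] n 1 per [ 0.0005 -0.     -0.001 ]
```

```bash
python3 -m pendant '[{"delta_rot":[0,0,0],"dp":[0.002,0,0],"gripper":255},{"delta_rot":[0,0,0],"dp":[0.001,0,0],"gripper":255}]'; python3 go.py .616 .130 .059 -19.4
```

```text
t: 6.65
eef_pos: [0.6176, 0.1297, 0.0581]
tcp_rot: [0.699, 0.12, 0.695, -0.121]
force: [-5.3, -1.2, 12.7]
gripper_width: 0.0369
pos [0.6176 0.1297 0.0581] t 6.65 w 0.0369 F [-5.3 -1.2 12.7] q6 -1.09
dp [-0.0009 -0.0002 -0.0017] rot [-0.17  0.29  0.  ] n 1 per [-0.0009 -0.0002 -0.0017]
```

Floor contact reads 13 N, so I release and rise.

```bash
python3 -m pendant '[{"delta_rot":[0,0,0],"dp":[0,0,0],"gripper":150},{"delta_rot":[0,0,0],"dp":[0,0,0],"gripper":100},{"delta_rot":[0,0,0],"dp":[0,0,0],"gripper":50},{"delta_rot":[0,0,0],"dp":[0,0,0],"gripper":0},{"delta_rot":[0,0,0],"dp":[0,0,0],"gripper":0},{"delta_rot":[0,0,0],"dp":[-0.015,0,0],"gripper":0},{"delta_rot":[0,0,0],"dp":[-0.03,0,0],"gripper":0},{"delta_rot":[-3.4,0,0],"dp":[-0.03,0,0],"gripper":0},{"delta_rot":[-3.4,0,0],"dp":[-0.03,0,0],"gripper":0}]'; python3 go.py .4963 -.2106 .17
```

```text
t: 7.55
eef_pos: [0.6158, 0.1297, 0.1661]
tcp_rot: [0.703, 0.077, 0.703, -0.078]
force: [-0.0, -0.4, -0.4]
gripper_width: 0.0857
pos [0.6158 0.1297 0.1661] t 7.55 w 0.0857 F [-0.  -0.4 -0.4] q6 -1.21
dp [-0.0031 -0.3582 -0.0423] rot [-0.22  0.03  0.13] n 8 per [-0.0004 -0.0448 -0.0053]
```

```bash
python3 -m pendant '[{"delta_rot":[0,0,0],"dp":[0,-0.036,-0.004],"gripper":0},{"delta_rot":[0,0,0],"dp":[0,-0.036,-0.004],"gripper":0},{"delta_rot":[0,0,0],"dp":[0,-0.036,-0.004],"gripper":0},{"delta_rot":[0,0,0],"dp":[0,-0.036,-0.004],"gripper":0},{"delta_rot":[0,0,0],"dp":[0,-0.036,-0.004],"gripper":0},{"delta_rot":[0,0,0],"dp":[0,-0.036,-0.004],"gripper":0},{"delta_rot":[0,0,0],"dp":[0,-0.036,-0.004],"gripper":0},{"delta_rot":[0,0,0],"dp":[0,-0.036,-0.004],"gripper":0},{"delta_rot":[0,0,0],"dp":[0,-0.036,-0.004],"gripper":0},{"delta_rot":[0,0,0],"dp":[0,-0.015,-0.004],"gripper":0},{"delta_rot":[0,0,0],"dp":[0,0,0],"gripper":0}]'; python3 go.py .4963 -.2106 .062
python3 - <<'E'
from h import *
im=optics.snapshot("scene")[:,:,::-1]
cv2.imwrite("pics/s3.png",cv2.resize(im[120:380,60:410],None,fx=2.2,fy=2.2))
E
```

```text
t: 8.65
eef_pos: [0.5033, -0.2042, 0.1845]
tcp_rot: [0.711, 0.075, 0.695, -0.077]
force: [-0.2, 0.0, 0.0]
gripper_width: 0.0854
pos [ 0.5033 -0.2042  0.1845] t 8.65 w 0.0854 F [-0.2  0.   0. ] q6 -1.83
dp [ 0.1223 -0.0078 -0.0084] rot [ 0.07  1.37 -0.01] n 3 per [ 0.0408 -0.0026 -0.0028]
```

View pics/s3.png

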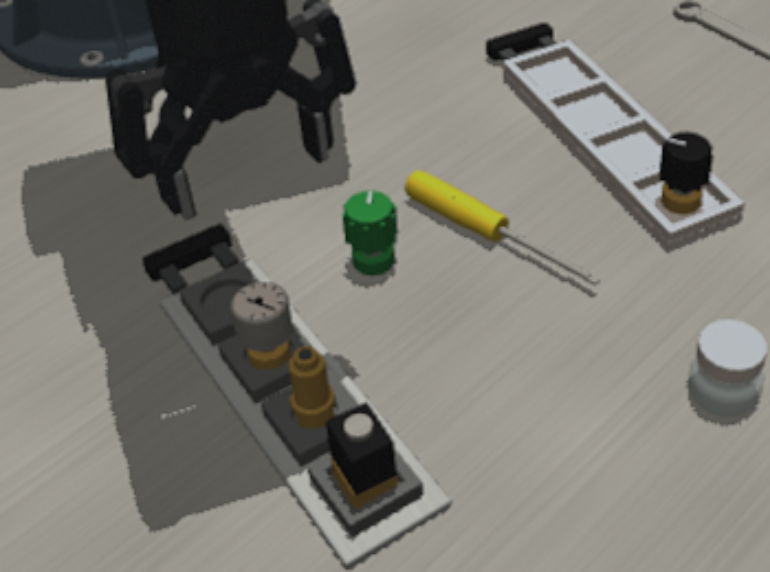

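The knob stands upright in the bay farthest from the grip (crop (685,175)). Next is the gauge.

```bash
python3 -m pendant '[{"delta_rot":[0,1.3,0],"dp":[0.01,-0.008,-0.008],"gripper":0},{"delta_rot":[0,0,0],"dp":[0.03,0,0],"gripper":0},{"delta_rot":[0,0,0],"dp":[0.03,0,0],"gripper":0},{"delta_rot":[0,0,0],"dp":[0.015,0,0],"gripper":0},{"delta_rot":[0,0,0],"dp":[0,0,0],"gripper":0}]'; python3 go.py .4963 -.2106 .06
```

```text
t: 9.2
eef_pos: [0.4943, -0.2067, 0.0965]
tcp_rot: [0.703, 0.074, 0.704, -0.074]
force: [-0.3, 0.3, 0.7]
gripper_width: 0.0852
pos [ 0.4943 -0.2067  0.0965] t 9.2 w 0.0852 F [-0.3  0.3  0.7] q6 -1.84
dp [ 0.0364 -0.0034  0.0029] rot [ 0.4 -0.1 -0. ] n 1 per [ 0.0364 -0.0034  0.0029]
```

```bash
python3 -m pendant '[{"delta_rot":[0,0,0],"dp":[0.02,-0.003,0.003],"gripper":0},{"delta_rot":[0,0,0],"dp":[0.017,0,0],"gripper":0},{"delta_rot":[0,0,0],"dp":[0,0,0],"gripper":0}]'; python3 go.py .4963 -.2106 .06
```

```text
t: 9.5
eef_pos: [0.4972, -0.209, 0.0596]
tcp_rot: [0.702, 0.073, 0.704, -0.073]
force: [-0.5, 0.7, 0.1]
gripper_width: 0.0855
pos [ 0.4972 -0.209   0.0596] t 9.5 w 0.0855 F [-0.5  0.7  0.1] q6 -1.85
dp [-0.0004 -0.0018 -0.0005] rot [ 0.57 -0.16  0.01] n 1 per [-0.0004 -0.0018 -0.0005]
```

```bash
python3 -m pendant '[{"delta_rot":[0.5,0,0],"dp":[0,-0.002,0],"gripper":50},{"delta_rot":[0,0,0],"dp":[0,0,0],"gripper":100},{"delta_rot":[0,0,0],"dp":[0,0,0],"gripper":255},{"delta_rot":[0,0,0],"dp":[0,0,0],"gripper":255},{"delta_rot":[0,0,0],"dp":[0,0,0],"gripper":255},{"delta_rot":[0,0,0],"dp":[0,0,0],"gripper":255},{"delta_rot":[0,0,0],"dp":[0,0,0],"gripper":255}]' 40; python3 go.py .4963 -.2106 .17
```

```text
t: 10.2
eef_pos: [0.4981, -0.2111, 0.0635]
tcp_rot: [0.703, 0.075, 0.703, -0.076]
force: [0.0, 0.4, -2.0]
gripper_width: 0.039
pos [ 0.4981 -0.2111  0.0635] t 10.2 w 0.039 F [ 0.   0.4 -2. ] q6 -1.84
dp [-1.065e-01 -1.000e-04 -1.800e-03] rot [0.1  0.03 0.07] n 3 per [-0.0355 -0.     -0.0006]
```

```bash
python3 -m pendant '[{"delta_rot":[0,0,0],"dp":[-0.02,0,0],"gripper":255},{"delta_rot":[0,0,0],"dp":[-0.03,0,0],"gripper":255},{"delta_rot":[0,0,0],"dp":[-0.03,0,0],"gripper":255},{"delta_rot":[0,0,0],"dp":[-0.03,0,0],"gripper":255}]'; python3 go.py .5533 .152 .17
```

```text
t: 10.6
eef_pos: [0.4956, -0.2098, 0.1725]
tcp_rot: [0.7, 0.077, 0.706, -0.075]
force: [0.7, 0.1, -1.5]
gripper_width: 0.0387
pos [ 0.4956 -0.2098  0.1725] t 10.6 w 0.0387 F [ 0.7  0.1 -1.5] q6 -1.84
dp [ 0.0032  0.3657 -0.0208] rot [ 0.09 -0.53 -0.09] n 9 per [ 0.0004  0.0406 -0.0023]
```

```bash
python3 -m pendant '[{"delta_rot":[0,0,0],"dp":[0,0.036,-0.002],"gripper":255},{"delta_rot":[0,0,0],"dp":[0,0.036,-0.002],"gripper":255},{"delta_rot":[0,0,0],"dp":[0,0.036,-0.002],"gripper":255},{"delta_rot":[0,0,0],"dp":[0,0.036,-0.002],"gripper":255},{"delta_rot":[0,0,0],"dp":[0,0.036,-0.002],"gripper":255},{"delta_rot":[0,0,0],"dp":[0,0.036,-0.002],"gripper":255},{"delta_rot":[0,0,0],"dp":[0,0.036,-0.002],"gripper":255},{"delta_rot":[0,0,0],"dp":[0,0.036,-0.002],"gripper":255},{"delta_rot":[0,0,0],"dp":[0,0.036,-0.002],"gripper":255},{"delta_rot":[0,0,0],"dp":[0,0.03,-0.002],"gripper":255},{"delta_rot":[0,0,0],"dp":[0,0,0],"gripper":255}]'; python3 go.py .5533 .152 .09 -19.4
```

```text
t: 11.7
eef_pos: [0.5547, 0.1525, 0.1768]
tcp_rot: [0.702, 0.077, 0.703, -0.077]
force: [0.3, -0.1, -1.0]
gripper_width: 0.0392
pos [0.5547 0.1525 0.1768] t 11.7 w 0.0392 F [ 0.3 -0.1 -1. ] q6 -1.17
dp [ 0.0868 -0.0008 -0.0011] rot [ 6.9  -0.08  0.03] n 2 per [ 0.0434 -0.0004 -0.0005]
```

```bash
python3 -m pendant '[{"delta_rot":[3.4,0,0],"dp":[0.02,0,-0.001],"gripper":255},{"delta_rot":[3.4,0,0],"dp":[0.03,0,0],"gripper":255},{"delta_rot":[0,0,0],"dp":[0.03,0,0],"gripper":255},{"delta_rot":[0,0,0],"dp":[0.02,0,0],"gripper":255},{"delta_rot":[0,0,0],"dp":[0,0,0],"gripper":255}]'; python3 go.py .5533 .152 .058 -19.4
```

```text
t: 12.2
eef_pos: [0.5533, 0.1522, 0.0738]
tcp_rot: [0.697, 0.119, 0.697, -0.12]
force: [0.1, -0.5, -2.1]
gripper_width: 0.039
pos [0.5533 0.1522 0.0738] t 12.2 w 0.039 F [ 0.1 -0.5 -2.1] q6 -1.04
dp [ 0.0158 -0.0002  0.0001] rot [-0.09 -0.04  0.04] n 1 per [ 0.0158 -0.0002  0.0001]
```

```bash
python3 -m pendant '[{"delta_rot":[0,0,0],"dp":[0.009,0,0],"gripper":255},{"delta_rot":[0,0,0],"dp":[0.004,0,0],"gripper":255},{"delta_rot":[0,0,0],"dp":[0.002,0,0],"gripper":255}]'; python3 go.py .5533 .152 .058 -19.4
```

```text
t: 12.5
eef_pos: [0.5543, 0.1516, 0.0599]
tcp_rot: [0.697, 0.12, 0.696, -0.12]
force: [0.9, -0.9, -1.8]
gripper_width: 0.0389
pos [0.5543 0.1516 0.0599] t 12.5 w 0.0389 F [ 0.9 -0.9 -1.8] q6 -1.04
dp [ 0.0019  0.     -0.0011] rot [-0.11  0.08 -0.02] n 1 per [ 0.0019  0.     -0.0011]
```

```bash
python3 -m pendant '[{"delta_rot":[0,0,0],"dp":[0.002,0,0],"gripper":255},{"delta_rot":[0,0,0],"dp":[0.001,0,0],"gripper":255}]'; python3 go.py .5533 .152 .058 -19.4
```

```text
t: 12.7
eef_pos: [0.5549, 0.1516, 0.0577]
tcp_rot: [0.698, 0.12, 0.696, -0.12]
force: [-0.8, 0.1, -2.1]
gripper_width: 0.039
pos [0.5549 0.1516 0.0577] t 12.7 w 0.039 F [-0.8  0.1 -2.1] q6 -1.04
dp [-0.0003 -0.0002 -0.0016] rot [-0.12  0.16 -0.06] n 1 per [-0.0003 -0.0002 -0.0016]
```

```bash
python3 -m pendant '[{"delta_rot":[0,0,0],"dp":[0.002,0,-0.001],"gripper":255}]'; python3 go.py .5533 .152 .058 -19.4
```

```text
t: 12.8
eef_pos: [0.5546, 0.152, 0.0565]
tcp_rot: [0.699, 0.12, 0.695, -0.119]
force: [-0.5, -7.4, 23.2]
gripper_width: 0.0389
pos [0.5546 0.152  0.0565] t 12.8 w 0.0389 F [-0.5 -7.4 23.2] q6 -1.04
dp [-0.0015 -0.0004 -0.0013] rot [-0.11  0.26 -0.1 ] n 1 per [-0.0015 -0.0004 -0.0013]
```

```bash
python3 -m pendant '[{"delta_rot":[0,0,0],"dp":[-0.001,0,0],"gripper":150},{"delta_rot":[0,0,0],"dp":[0,0,0],"gripper":100},{"delta_rot":[0,0,0],"dp":[0,0,0],"gripper":50},{"delta_rot":[0,0,0],"dp":[0,0,0],"gripper":0},{"delta_rot":[0,0,0],"dp":[0,0,0],"gripper":0},{"delta_rot":[0,0,0],"dp":[-0.015,0,0],"gripper":0},{"delta_rot":[0,0,0],"dp":[-0.03,0,0],"gripper":0},{"delta_rot":[-3.4,0,0],"dp":[-0.03,0,0],"gripper":0},{"delta_rot":[-3.4,0,0],"dp":[-0.03,0,0],"gripper":0}]'; python3 go.py .5608 -.2247 .17
```

```text
t: 13.7
eef_pos: [0.5525, 0.1519, 0.1659]
tcp_rot: [0.703, 0.077, 0.703, -0.077]
force: [-0.2, 0.2, 1.0]
gripper_width: 0.0856
pos [0.5525 0.1519 0.1659] t 13.7 w 0.0856 F [-0.2  0.2  1. ] q6 -1.16
dp [-0.0039 -0.3658  0.0899] rot [-0.15  0.    0.03] n 9 per [-0.0004 -0.0406  0.01  ]
```

```bash
python3 -m pendant '[{"delta_rot":[0,0,0],"dp":[0,-0.036,0.009],"gripper":0},{"delta_rot":[0,0,0],"dp":[0,-0.036,0.009],"gripper":0},{"delta_rot":[0,0,0],"dp":[0,-0.036,0.009],"gripper":0},{"delta_rot":[0,0,0],"dp":[0,-0.036,0.009],"gripper":0},{"delta_rot":[0,0,0],"dp":[0,-0.036,0.009],"gripper":0},{"delta_rot":[0,0,0],"dp":[0,-0.036,0.009],"gripper":0},{"delta_rot":[0,0,0],"dp":[0,-0.036,0.009],"gripper":0},{"delta_rot":[0,0,0],"dp":[0,-0.036,0.009],"gripper":0},{"delta_rot":[0,0,0],"dp":[0,-0.036,0.009],"gripper":0},{"delta_rot":[0,0,0],"dp":[0,-0.02,0.005],"gripper":0},{"delta_rot":[0,0,0],"dp":[0,0,0],"gripper":0}]'; python3 go.py .5608 -.2247 .058
python3 - <<'E'
from h import *
im=optics.snapshot("scene")[:,:,::-1]
cv2.imwrite("pics/s4.png",cv2.resize(im[120:380,60:410],None,fx=2.2,fy=2.2))
E
```

```text
t: 14.8
eef_pos: [0.5661, -0.2157, 0.1852]
tcp_rot: [0.71, 0.075, 0.696, -0.075]
force: [0.4, 0.9, -0.1]
gripper_width: 0.0853
pos [ 0.5661 -0.2157  0.1852] t 14.8 w 0.0853 F [ 0.4  0.9 -0.1] q6 -1.81
dp [ 0.1271 -0.0102 -0.0059] rot [ 0.17  1.19 -0.14] n 3 per [ 0.0424 -0.0034 -0.002 ]
```

View pics/s4.png

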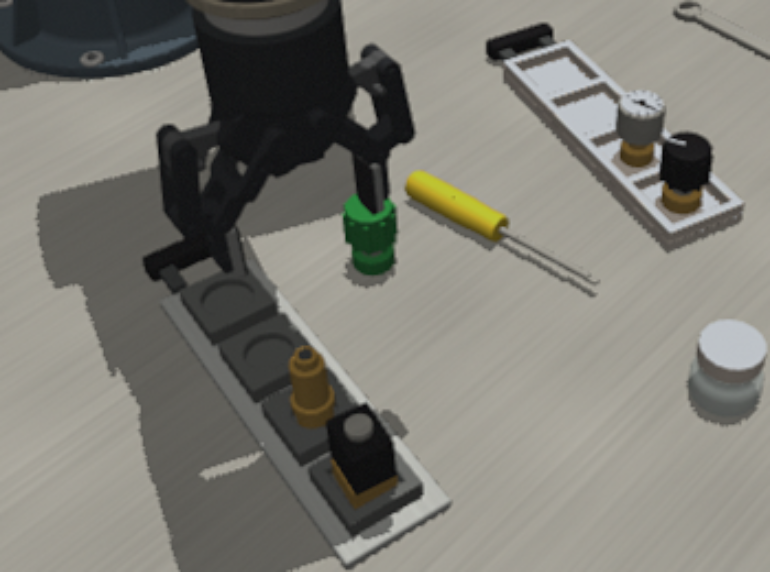

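The gauge and knob both stand upright in their bays. Next is the valve.

```bash
python3 -m pendant '[{"delta_rot":[0,1.2,0],"dp":[0.01,-0.009,-0.005],"gripper":0},{"delta_rot":[0,0,0],"dp":[0.03,0,0],"gripper":0},{"delta_rot":[0,0,0],"dp":[0.03,0,0],"gripper":0},{"delta_rot":[0,0,0],"dp":[0.015,0,0],"gripper":0},{"delta_rot":[0,0,0],"dp":[0,0,0],"gripper":0}]'; python3 go.py .5608 -.2247 .058
```

```text
t: 15.35
eef_pos: [0.5583, -0.2192, 0.0981]
tcp_rot: [0.702, 0.075, 0.704, -0.072]
force: [-0.9, 0.7, 0.1]
gripper_width: 0.0854
pos [ 0.5583 -0.2192  0.0981] t 15.35 w 0.0854 F [-0.9  0.7  0.1] q6 -1.82
dp [ 0.0401 -0.005   0.0037] rot [ 0.45 -0.21 -0.16] n 1 per [ 0.0401 -0.005   0.0037]
```

```bash
python3 -m pendant '[{"delta_rot":[0.4,-0.2,-0.1],"dp":[0.02,-0.005,0.003],"gripper":0},{"delta_rot":[0,0,0],"dp":[0.02,0,0],"gripper":0},{"delta_rot":[0,0,0],"dp":[0,0,0],"gripper":0}]'; python3 go.py .5608 -.2247 .058
```

```text
t: 15.65
eef_pos: [0.5614, -0.2241, 0.0599]
tcp_rot: [0.704, 0.075, 0.703, -0.075]
force: [-1.0, 0.4, 0.8]
gripper_width: 0.0849
pos [ 0.5614 -0.2241  0.0599] t 15.65 w 0.0849 F [-1.   0.4  0.8] q6 -1.81
dp [ 0.0019 -0.0007 -0.0005] rot [ 0.16  0.09 -0.02] n 1 per [ 0.0019 -0.0007 -0.0005]
```

```bash
python3 -m pendant '[{"delta_rot":[0,0,0],"dp":[0.003,-0.001,0],"gripper":50},{"delta_rot":[0,0,0],"dp":[0,0,0],"gripper":100},{"delta_rot":[0,0,0],"dp":[0,0,0],"gripper":150},{"delta_rot":[0,0,0],"dp":[0,0,0],"gripper":255},{"delta_rot":[0,0,0],"dp":[0,0,0],"gripper":255},{"delta_rot":[0,0,0],"dp":[0,0,0],"gripper":255},{"delta_rot":[0,0,0],"dp":[0,0,0],"gripper":255},{"delta_rot":[0,0,0],"dp":[0,0,0],"gripper":255}]' 40; python3 go.py .5608 -.2247 .17
```

```text
t: 16.45
eef_pos: [0.5632, -0.2255, 0.062]
tcp_rot: [0.705, 0.074, 0.701, -0.076]
force: [-0.7, -1.5, -1.8]
gripper_width: 0.0222
pos [ 0.5632 -0.2255  0.062 ] t 16.45 w 0.0222 F [-0.7 -1.5 -1.8] q6 -1.82
dp [-0.108   0.0002 -0.0018] rot [0.22 0.39 0.06] n 3 per [-0.036   0.0001 -0.0006]
```

```bash
python3 -m pendant '[{"delta_rot":[0,0,0],"dp":[-0.02,0,0],"gripper":255},{"delta_rot":[0,0,0],"dp":[-0.03,0,0],"gripper":255},{"delta_rot":[0,0,0],"dp":[-0.03,0,0],"gripper":255},{"delta_rot":[0,0,0],"dp":[-0.03,0,0],"gripper":255}]'; python3 go.py .491 .1736 .17
```

```text
t: 16.85
eef_pos: [0.56, -0.2241, 0.1703]
tcp_rot: [0.702, 0.076, 0.704, -0.074]
force: [0.1, -0.0, -0.6]
gripper_width: 0.0221
pos [ 0.56   -0.2241  0.1703] t 16.85 w 0.0221 F [ 0.1 -0.  -0.6] q6 -1.82
dp [ 0.0014  0.3741 -0.1514] rot [ 0.21 -0.2  -0.09] n 9 per [ 0.0002  0.0416 -0.0168]
```

```bash
python3 -m pendant '[{"delta_rot":[0,0,0],"dp":[0,0.036,-0.0145],"gripper":255},{"delta_rot":[0,0,0],"dp":[0,0.036,-0.0145],"gripper":255},{"delta_rot":[0,0,0],"dp":[0,0.036,-0.0145],"gripper":255},{"delta_rot":[0,0,0],"dp":[0,0.036,-0.0145],"gripper":255},{"delta_rot":[0,0,0],"dp":[0,0.036,-0.0145],"gripper":255},{"delta_rot":[0,0,0],"dp":[0,0.036,-0.0145],"gripper":255},{"delta_rot":[0,0,0],"dp":[0,0.036,-0.0145],"gripper":255},{"delta_rot":[0,0,0],"dp":[0,0.036,-0.0145],"gripper":255},{"delta_rot":[0,0,0],"dp":[0,0.036,-0.0145],"gripper":255},{"delta_rot":[0,0,0],"dp":[0,0.03,-0.012],"gripper":255},{"delta_rot":[0,0,0],"dp":[0,0,0],"gripper":255}]'; python3 go.py .491 .1736 .09 -19.4
```

```text
t: 17.95
eef_pos: [0.4943, 0.1643, 0.1747]
tcp_rot: [0.705, 0.076, 0.701, -0.077]
force: [0.2, -0.3, -1.4]
gripper_width: 0.0223
pos [0.4943 0.1643 0.1747] t 17.95 w 0.0223 F [ 0.2 -0.3 -1.4] q6 -1.12
dp [ 0.0847  0.0084 -0.0058] rot [ 7.01  0.37 -0.03] n 2 per [ 0.0423  0.0042 -0.0029]
```

```bash
python3 -m pendant '[{"delta_rot":[0,0.3,0],"dp":[0.02,0.008,-0.006],"gripper":255},{"delta_rot":[3.4,0,0],"dp":[0.03,0,0],"gripper":255},{"delta_rot":[3.4,0,0],"dp":[0.03,0,0],"gripper":255},{"delta_rot":[0,0,0],"dp":[0.02,0,0],"gripper":255},{"delta_rot":[0,0,0],"dp":[0,0,0],"gripper":255}]'; python3 go.py .491 .1736 .056 -19.4
```

```text
t: 18.45
eef_pos: [0.4911, 0.1734, 0.0724]
tcp_rot: [0.698, 0.119, 0.696, -0.119]
force: [-1.0, -0.1, -1.4]
gripper_width: 0.0222
pos [0.4911 0.1734 0.0724] t 18.45 w 0.0222 F [-1.  -0.1 -1.4] q6 -0.98
dp [ 0.0164  0.0001 -0.0002] rot [ 0.05  0.21 -0.08] n 1 per [ 0.0164  0.0001 -0.0002]
```

```bash
python3 -m pendant '[{"delta_rot":[0,0.2,0],"dp":[0.008,0,0],"gripper":255},{"delta_rot":[0,0,0],"dp":[0.005,0,0],"gripper":255},{"delta_rot":[0,0,0],"dp":[0.001,0,0],"gripper":255}]'; python3 go.py .491 .1736 .056 -19.4
```

```text
t: 18.75
eef_pos: [0.4924, 0.1729, 0.0594]
tcp_rot: [0.698, 0.12, 0.696, -0.118]
force: [0.5, -0.1, -1.6]
gripper_width: 0.0217
pos [0.4924 0.1729 0.0594] t 18.75 w 0.0217 F [ 0.5 -0.1 -1.6] q6 -0.99
dp [ 0.0034  0.0002 -0.0015] rot [ 0.04  0.1  -0.15] n 1 per [ 0.0034  0.0002 -0.0015]
```

```bash
python3 -m pendant '[{"delta_rot":[0,0,0],"dp":[0.002,0,0],"gripper":255},{"delta_rot":[0,0,0],"dp":[0.001,0,-0.001],"gripper":255}]'; python3 go.py .491 .1736 .056 -19.4
```

```text
t: 18.95
eef_pos: [0.4922, 0.1733, 0.0573]
tcp_rot: [0.698, 0.12, 0.696, -0.118]
force: [-0.1, -0.6, -1.4]
gripper_width: 0.0222
pos [0.4922 0.1733 0.0573] t 18.95 w 0.0222 F [-0.1 -0.6 -1.4] q6 -0.99
dp [ 0.0013 -0.0001 -0.0012] rot [ 0.03  0.2  -0.21] n 1 per [ 0.0013 -0.0001 -0.0012]
```

```bash
python3 -m pendant '[{"delta_rot":[0,0,0],"dp":[0.0015,0,-0.001],"gripper":255}]'; python3 go.py .491 .1736 .056 -19.4
```

```text
t: 19.05
eef_pos: [0.4914, 0.1737, 0.0561]
tcp_rot: [0.699, 0.12, 0.695, -0.118]
force: [0.1, -0.9, -1.5]
gripper_width: 0.022
pos [0.4914 0.1737 0.0561] t 19.05 w 0.022 F [ 0.1 -0.9 -1.5] q6 -0.98
dp [ 0.0001 -0.0002 -0.0004] rot [ 0.04  0.24 -0.23] n 1 per [ 0.0001 -0.0002 -0.0004]
```

```bash
python3 -m pendant '[{"delta_rot":[0,0,0],"dp":[0.0015,0,0],"gripper":255}]'; python3 go.py .491 .1736 .056 -19.4
```

```text
t: 19.15
eef_pos: [0.4916, 0.1738, 0.0554]
tcp_rot: [0.699, 0.12, 0.695, -0.118]
force: [-8.0, -3.2, 25.4]
gripper_width: 0.0219
pos [0.4916 0.1738 0.0554] t 19.15 w 0.0219 F [-8.  -3.2 25.4] q6 -0.98
dp [-0.0006 -0.0003 -0.0005] rot [ 0.05  0.26 -0.25] n 1 per [-0.0006 -0.0003 -0.0005]
```

```bash
python3 -m pendant '[{"delta_rot":[0,0,0],"dp":[-0.001,0,0],"gripper":180},{"delta_rot":[0,0,0],"dp":[0,0,0],"gripper":120},{"delta_rot":[0,0,0],"dp":[0,0,0],"gripper":50},{"delta_rot":[0,0,0],"dp":[0,0,0],"gripper":0},{"delta_rot":[0,0,0],"dp":[0,0,0],"gripper":0},{"delta_rot":[0,0,0],"dp":[-0.015,0,0],"gripper":0},{"delta_rot":[0,0,0],"dp":[-0.03,0,0],"gripper":0},{"delta_rot":[-3.4,0,0],"dp":[-0.03,0,0],"gripper":0},{"delta_rot":[-3.4,0,0],"dp":[-0.03,0,0],"gripper":0}]'; python3 go.py .6253 -.2388 .17
```

```text
t: 20.05
eef_pos: [0.489, 0.1731, 0.1613]
tcp_rot: [0.703, 0.076, 0.703, -0.076]
force: [0.8, 0.1, 0.4]
gripper_width: 0.0857
pos [0.489  0.1731 0.1613] t 20.05 w 0.0857 F [0.8 0.1 0.4] q6 -1.11
dp [-0.0092 -0.3731  0.2215] rot [ 0.02 -0.08 -0.03] n 9 per [-0.001  -0.0415  0.0246]
```

```bash
python3 -m pendant '[{"delta_rot":[0,0,0],"dp":[0,-0.031,0.0185],"gripper":0},{"delta_rot":[0,0,0],"dp":[0,-0.031,0.0185],"gripper":0},{"delta_rot":[0,0,0],"dp":[0,-0.031,0.0185],"gripper":0},{"delta_rot":[0,0,0],"dp":[0,-0.031,0.0185],"gripper":0},{"delta_rot":[0,0,0],"dp":[0,-0.031,0.0185],"gripper":0},{"delta_rot":[0,0,0],"dp":[0,-0.031,0.0185],"gripper":0},{"delta_rot":[0,0,0],"dp":[0,-0.031,0.0185],"gripper":0},{"delta_rot":[0,0,0],"dp":[0,-0.031,0.0185],"gripper":0},{"delta_rot":[0,0,0],"dp":[0,-0.031,0.0185],"gripper":0},{"delta_rot":[0,0,0],"dp":[0,-0.031,0.0185],"gripper":0},{"delta_rot":[0,0,0],"dp":[0,-0.031,0.0185],"gripper":0},{"delta_rot":[0,0,0],"dp":[0,-0.02,0.012],"gripper":0},{"delta_rot":[0,0,0],"dp":[0,0,0],"gripper":0}]'; python3 go.py .6253 -.2388 .056
python3 - <<'E'
from h import *
im=optics.snapshot("scene")[:,:,::-1]
cv2.imwrite("pics/s5.png",cv2.resize(im[120:380,60:410],None,fx=2.2,fy=2.2))
E
```

```text
t: 21.35
eef_pos: [0.6294, -0.241, 0.165]
tcp_rot: [0.706, 0.076, 0.701, -0.073]
force: [-0.4, 0.4, 0.5]
gripper_width: 0.0855
pos [ 0.6294 -0.241   0.165 ] t 21.35 w 0.0855 F [-0.4  0.4  0.5] q6 -1.8
dp [ 0.1089  0.0009 -0.0052] rot [ 0.3   0.36 -0.22] n 3 per [ 0.0363  0.0003 -0.0017]
```

View pics/s5.png

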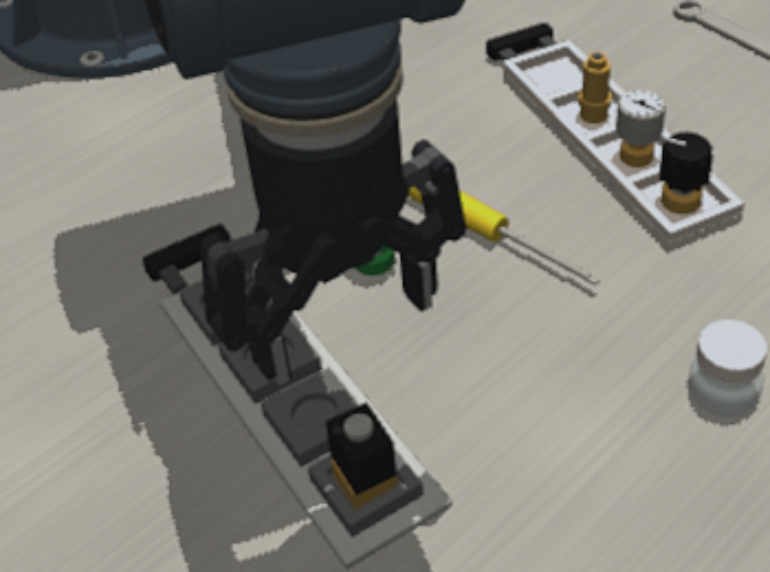

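The valve stands upright in its bay. The solenoid is last.

```bash
python3 -m pendant '[{"delta_rot":[0.3,0.3,-0.2],"dp":[0.01,0.001,-0.005],"gripper":0},{"delta_rot":[0,0,0],"dp":[0.03,0,0],"gripper":0},{"delta_rot":[0,0,0],"dp":[0.025,0,0],"gripper":0},{"delta_rot":[0,0,0],"dp":[0,0,0],"gripper":0}]'; python3 go.py .6253 -.2388 .056
```

```text
t: 21.8
eef_pos: [0.6224, -0.2328, 0.0966]
tcp_rot: [0.702, 0.076, 0.704, -0.075]
force: [0.3, 0.4, -1.3]
gripper_width: 0.0852
pos [ 0.6224 -0.2328  0.0966] t 21.8 w 0.0852 F [ 0.3  0.4 -1.3] q6 -1.79
dp [ 0.0406 -0.0053  0.0042] rot [ 0.14 -0.12 -0.06] n 1 per [ 0.0406 -0.0053  0.0042]
```

```bash
python3 -m pendant '[{"delta_rot":[0,0,0],"dp":[0.02,-0.005,0.004],"gripper":0},{"delta_rot":[0,0,0],"dp":[0.02,0,0],"gripper":0},{"delta_rot":[0,0,0],"dp":[0,0,0],"gripper":0}]'; python3 go.py .6253 -.2388 .056
```

```text
t: 22.1
eef_pos: [0.6251, -0.2356, 0.0576]
tcp_rot: [0.702, 0.075, 0.704, -0.074]
force: [-0.2, -0.7, -1.0]
gripper_width: 0.0854
pos [ 0.6251 -0.2356  0.0576] t 22.1 w 0.0854 F [-0.2 -0.7 -1. ] q6 -1.79
dp [ 0.0015 -0.0031  0.0009] rot [ 0.29 -0.13 -0.05] n 1 per [ 0.0015 -0.0031  0.0009]
```

```bash
python3 -m pendant '[{"delta_rot":[0.3,0,0],"dp":[0.003,-0.003,0],"gripper":50},{"delta_rot":[0,0,0],"dp":[0,0,0],"gripper":100},{"delta_rot":[0,0,0],"dp":[0,0,0],"gripper":130},{"delta_rot":[0,0,0],"dp":[0,0,0],"gripper":255},{"delta_rot":[0,0,0],"dp":[0,0,0],"gripper":255},{"delta_rot":[0,0,0],"dp":[0,0,0],"gripper":255},{"delta_rot":[0,0,0],"dp":[0,0,0],"gripper":255},{"delta_rot":[0,0,0],"dp":[0,0,0],"gripper":255}]' 40; python3 go.py .6253 -.2388 .17
```

```text
t: 22.9
eef_pos: [0.6257, -0.2381, 0.0594]
tcp_rot: [0.704, 0.076, 0.702, -0.076]
force: [-0.3, 0.7, -2.4]
gripper_width: 0.0294
pos [ 0.6257 -0.2381  0.0594] t 22.9 w 0.0294 F [-0.3  0.7 -2.4] q6 -1.79
dp [-0.1106 -0.0008 -0.    ] rot [0.03 0.12 0.01] n 3 per [-0.0369 -0.0003 -0.    ]
```

```bash
python3 -m pendant '[{"delta_rot":[0,0,0],"dp":[-0.02,0,0],"gripper":255},{"delta_rot":[0,0,0],"dp":[-0.03,0,0],"gripper":255},{"delta_rot":[0,0,0],"dp":[-0.03,0,0],"gripper":255},{"delta_rot":[0,0,0],"dp":[-0.035,0,0],"gripper":255}]'; python3 go.py .4287 .1953 .18
```

```text
t: 23.3
eef_pos: [0.6226, -0.2368, 0.1713]
tcp_rot: [0.7, 0.077, 0.706, -0.075]
force: [0.4, -0.6, -2.4]
gripper_width: 0.0295
pos [ 0.6226 -0.2368  0.1713] t 23.3 w 0.0295 F [ 0.4 -0.6 -2.4] q6 -1.79
dp [-0.0049  0.3805 -0.2821] rot [ 0.02 -0.58 -0.14] n 9 per [-0.0005  0.0423 -0.0313]
```

```bash
python3 -m pendant '[{"delta_rot":[0,-0.5,0],"dp":[0,0.0295,-0.022],"gripper":255},{"delta_rot":[0,0,0],"dp":[0,0.0295,-0.022],"gripper":255},{"delta_rot":[0,0,0],"dp":[0,0.0295,-0.022],"gripper":255},{"delta_rot":[0,0,0],"dp":[0,0.0295,-0.022],"gripper":255},{"delta_rot":[0,0,0],"dp":[0,0.0295,-0.022],"gripper":255},{"delta_rot":[0,0,0],"dp":[0,0.0295,-0.022],"gripper":255},{"delta_rot":[0,0,0],"dp":[0,0.0295,-0.022],"gripper":255},{"delta_rot":[0,0,0],"dp":[0,0.0295,-0.022],"gripper":255},{"delta_rot":[0,0,0],"dp":[0,0.0295,-0.022],"gripper":255},{"delta_rot":[0,0,0],"dp":[0,0.0295,-0.022],"gripper":255},{"delta_rot":[0,0,0],"dp":[0,0.0295,-0.022],"gripper":255},{"delta_rot":[0,0,0],"dp":[0,0.025,-0.018],"gripper":255},{"delta_rot":[0,0,0],"dp":[0,0,0],"gripper":255}]'; python3 go.py .4287 .1953 .09 -19.4
```

```text
t: 24.6
eef_pos: [0.4379, 0.1729, 0.1757]
tcp_rot: [0.707, 0.077, 0.699, -0.077]
force: [0.3, -0.5, -2.7]
gripper_width: 0.0297
pos [0.4379 0.1729 0.1757] t 24.6 w 0.0297 F [ 0.3 -0.5 -2.7] q6 -1.07
dp [ 0.0856  0.0198 -0.0148] rot [ 6.83  0.63 -0.1 ] n 2 per [ 0.0428  0.0099 -0.0074]
```

```bash
python3 -m pendant '[{"delta_rot":[0,0.6,0],"dp":[0.01,0.02,-0.015],"gripper":255},{"delta_rot":[3.4,0,0],"dp":[0.03,0,0],"gripper":255},{"delta_rot":[3.4,0,0],"dp":[0.03,0,0],"gripper":255},{"delta_rot":[0,0,0],"dp":[0.025,0,0],"gripper":255},{"delta_rot":[0,0,0],"dp":[0,0,0],"gripper":255}]'; python3 go.py .4287 .1953 .053 -19.4
```

```text
t: 25.1
eef_pos: [0.4292, 0.1968, 0.0792]
tcp_rot: [0.699, 0.121, 0.695, -0.119]
force: [-0.6, -0.5, -1.7]
gripper_width: 0.0299
pos [0.4292 0.1968 0.0792] t 25.1 w 0.0299 F [-0.6 -0.5 -1.7] q6 -0.9
dp [ 0.0262 -0.0017 -0.    ] rot [-0.12  0.25 -0.23] n 1 per [ 0.0262 -0.0017 -0.    ]
```

```bash
python3 -m pendant '[{"delta_rot":[0,0.2,-0.2],"dp":[0.012,-0.002,0],"gripper":255},{"delta_rot":[0,0,0],"dp":[0.007,0,0],"gripper":255},{"delta_rot":[0,0,0],"dp":[0.003,0,0],"gripper":255}]'; python3 go.py .4287 .1953 .053 -19.4
```

```text
t: 25.4
eef_pos: [0.4302, 0.1946, 0.058]
tcp_rot: [0.698, 0.121, 0.696, -0.119]
force: [-0.5, 0.7, -2.4]
gripper_width: 0.0297
pos [0.4302 0.1946 0.058 ] t 25.4 w 0.0297 F [-0.5  0.7 -2.4] q6 -0.9
dp [ 0.005   0.0001 -0.0017] rot [-0.14  0.18 -0.12] n 1 per [ 0.005   0.0001 -0.0017]
```

```bash
python3 -m pendant '[{"delta_rot":[0,0,0],"dp":[0.003,0,-0.001],"gripper":255},{"delta_rot":[0,0,0],"dp":[0.001,0,0],"gripper":255}]'; python3 go.py .4287 .1953 .053 -19.4
```

```text
t: 25.6
eef_pos: [0.4298, 0.195, 0.0544]
tcp_rot: [0.698, 0.121, 0.695, -0.119]
force: [-0.2, -0.4, -2.7]
gripper_width: 0.0295
pos [0.4298 0.195  0.0544] t 25.6 w 0.0295 F [-0.2 -0.4 -2.7] q6 -0.9
dp [ 0.0014 -0.0001 -0.0012] rot [-0.14  0.24 -0.17] n 1 per [ 0.0014 -0.0001 -0.0012]
```

```bash
python3 -m pendant '[{"delta_rot":[0,0,0],"dp":[0.0015,0,0],"gripper":255}]'; python3 go.py .4287 .1953 .053 -19.4
```

```text
t: 25.7
eef_pos: [0.4301, 0.1951, 0.0532]
tcp_rot: [0.699, 0.121, 0.695, -0.119]
force: [0.1, -0.3, -1.8]
gripper_width: 0.0294
pos [0.4301 0.1951 0.0532] t 25.7 w 0.0294 F [ 0.1 -0.3 -1.8] q6 -0.9
dp [ 0.0002 -0.0003 -0.0014] rot [-0.14  0.28 -0.2 ] n 1 per [ 0.0002 -0.0003 -0.0014]
```

```bash
python3 -m pendant '[{"delta_rot":[0,0,0],"dp":[0.0015,0,0],"gripper":255}]'; python3 go.py .4287 .1953 .053 -19.4
```

```text
t: 25.8
eef_pos: [0.4304, 0.1952, 0.0528]
tcp_rot: [0.699, 0.121, 0.695, -0.119]
force: [-4.9, -7.1, 24.3]
gripper_width: 0.0293
pos [0.4304 0.1952 0.0528] t 25.8 w 0.0293 F [-4.9 -7.1 24.3] q6 -0.9
dp [-0.0002 -0.0004 -0.0017] rot [-0.13  0.31 -0.21] n 1 per [-0.0002 -0.0004 -0.0017]
```

```bash
python3 -m pendant '[{"delta_rot":[0,0,0],"dp":[-0.001,0,0],"gripper":160},{"delta_rot":[0,0,0],"dp":[0,0,0],"gripper":110},{"delta_rot":[0,0,0],"dp":[0,0,0],"gripper":50},{"delta_rot":[0,0,0],"dp":[0,0,0],"gripper":0},{"delta_rot":[0,0,0],"dp":[0,0,0],"gripper":0},{"delta_rot":[0,0,0],"dp":[-0.015,0,0],"gripper":0},{"delta_rot":[0,0,0],"dp":[-0.03,0,0],"gripper":0},{"delta_rot":[0,0,0],"dp":[-0.03,0,0],"gripper":0},{"delta_rot":[0,0,0],"dp":[-0.03,0,0],"gripper":0},{"delta_rot":[0,0,0],"dp":[-0.03,0,0],"gripper":0},{"delta_rot":[0,0,0],"dp":[0,0.04,0],"gripper":0},{"delta_rot":[0,0,0],"dp":[0,0.04,0],"gripper":0},{"delta_rot":[0,0,0],"dp":[0,0.04,0],"gripper":0},{"delta_rot":[0,0,0],"dp":[0,0.04,0],"gripper":0},{"delta_rot":[0,0,0],"dp":[0,0.04,0],"gripper":0},{"delta_rot":[0,0,0],"dp":[0,0.04,0],"gripper":0},{"delta_rot":[0,0,0],"dp":[0,0,0],"gripper":0},{"delta_rot":[0,0,0],"dp":[0,0,0],"gripper":0}]'
python3 - <<'E'
from h import *
for n in("scene","top"):
    im=optics.snapshot(n)[:,:,::-1]; cv2.imwrite(f"pics/{n}9.png",im)
    s=(slice(90,290),slice(230,430)) if n=="scene" else (slice(120,320),slice(120,320))
    cv2.imwrite(f"pics/{n}9z.png",cv2.resize(im[s],None,fx=3,fy=3,interpolation=cv2.INTER_CUBIC))
E
```

```text
t: 27.6
eef_pos: [0.5118, 0.4299, 0.1953]
tcp_rot: [0.699, 0.122, 0.694, -0.119]
force: [0.6, -1.0, -0.1]
gripper_width: 0.0854
```

View pics/scene9z.png

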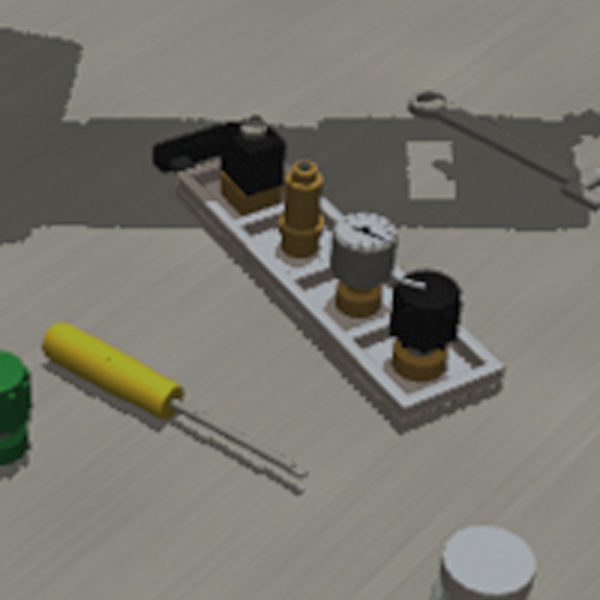

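View pics/top9z.png

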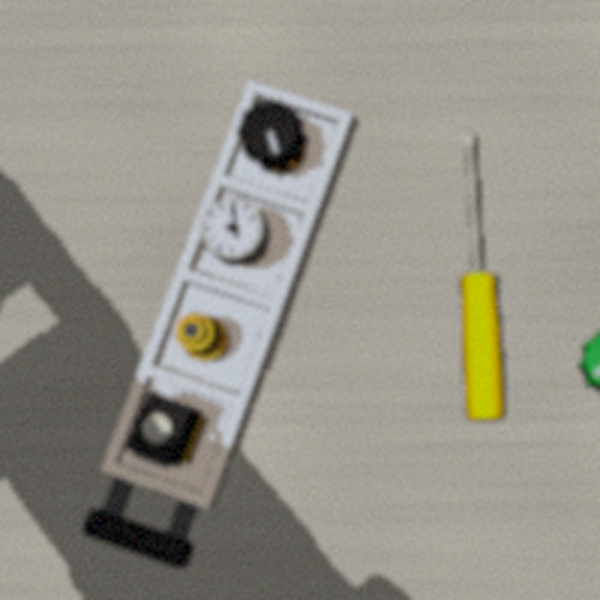

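All four look upright, in the order solenoid, valve, gauge, knob outward from the rack's grip. I check the centring numerically with rays from both views.

Run:
```python
from h import *
# px read from the x3 crops: top (120+u/3,120+v/3), scene (230+u/3, 90+v/3)
tops={"knob":(.068,(271,133),(429,285)),"gauge":(.066,(234,227),(364,231)),"valve":(.072,(191,331),(306,169)),"solenoid":(.068,(157,427),(255,127))}
o=np.array([.5222,.1628]);a=np.radians(-19.4);X=np.array([np.cos(a),np.sin(a)]);Y=np.array([-X[1],X[0]])
for k,(z,t,s) in tops.items():
    pt=(120+(t[0]-1)/3,120+(t[1]-1)/3);ps=(230+(s[0]-1)/3,90+(s[1]-1)/3)
    a1=onz("top",pt,z)-o;b=onz("scene",ps,z)-o
    (p,d),(q,e)=ray("top",pt),ray("scene",ps)
    l=np.linalg.lstsq(np.c_[d,-e],q-p,rcond=None)[0]; m=(p+d*l[0]+q+e*l[1])/2
    print(k,"top",(a1@X*1e3).round(1),(a1@Y*1e3).round(1),"scene",(b@X*1e3).round(1),(b@Y*1e3).round(1),"tri z",(m[2]*1e3).round(1),"expected",z*1e3)
from plant import sensors
o=sensors.get_obs();print(o["t"],np.abs(o["qd"]).max())
```

```text
knob top 96.5 -2.2 scene 98.8 0.3 tri z 66.9 expected 68.0
gauge top 33.2 -0.7 scene 34.5 -1.6 tri z 64.8 expected 66.0
valve top -36.4 0.3 scene -31.4 -1.7 tri z 68.1 expected 72.0
solenoid top -97.6 -0.0 scene -93.7 -1.5 tri z 65.0 expected 68.0
27.7 0.015590441274649397
```

All parts are within about 5 mm of their bay centres, against a 20 mm limit. Their heights match standing on the floor within measurement error.

```bash
python3 -c "
from plant import workorder
print(workorder.hand_in())"
```

```text
the job is handed in; nothing more can be done
None
```

All four parts are in the rack in reverse order, and I handed the job in at about 28 s of the 109 s allowed. Counted outward from the rack's grip, the bays hold the solenoid, valve, gauge and knob. I lowered each part until the wrist sensed the bay floor (13 to 25 N) and then released it.

- **Centring:** rays from both cameras put every part within about 5 mm of its bay centre along the rack and about 2 mm across it; the limit is 20 mm.
- **Disagreement between views:** the two cameras differ by up to 5 mm along the rack, for the valve. The triangulated top heights came out 1 to 4 mm below nominal. I put both down to reading pixel positions by hand and to the calibration, because each part touched the floor at a gripper height that fits standing on the bay floor.
- **Upright and clear:** I judged uprightness by eye in both pictures, without measuring tilt. The arm was raised and clear of everything at hand-in. The green look-alike was never touched and shows no change in the pictures.

No check failed. The hand-in gave no verdict.

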